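# Pump up the barrel sampling line

### The arm

A 6-joint arm with a two-finger parallel gripper is mounted at the origin on the work surface. World frame = base frame: x ahead of the robot, y to its left, z up, the work surface at z = 0. Lengths are in m, angles in rad, forces in N, time in s.
With the tool pointing down it reaches from about 0.35 to 0.775 m from the base axis. Payload 5.5 kg.
Tool frame: the origin (TCP) lies midway between the tips of the shut fingers; the grasp point (between the pads) lies grip_point_offset behind it (grip_point_offset is the distance from the TCP to the grasp point, in m); z points along the fingers, y is the direction in which the jaws open and shut (so a half turn about z gives the same grasp; the last joint's range is limited). The gripper opens to 85 mm and grips with 20 to 120 N. Pads are 22 mm wide; open, the fingers measure 114 mm over their backs; the gripper's body (76 mm by 85 mm) begins 54 mm behind the grasp point. The pads swing forward as they close: fully open they stand 13 mm farther back than shut.
Start: joints at [1.165, 0.313, 0.046, 1.304, 0, 1.431], TCP at [0.151, 0.555, 0.231] pointing down, gripper open.
Joint ranges: [-2.76, 2.76], [-0.86, 1.69], [-1.03, 1.26], [-2.2, 2.34], [-1.47, 1.5], [-3.14, 3.14]. Speed limits (rad/s): [2.57, 2.57, 3.14, 3.14, 3.14, 3.14].

### API

Orientations are given as a unit quaternion [w, x, y, z].
In Python, from workcell import * gives the robot as it stands.
- The arm moves only by the tool send_rows, never from a script. Its argument "series" is one flat list of numbers, 7 for each row, row after row: the shift along the tool's x, y, z in cm, then the turn, a rotation vector about the tool's x, y, z in degrees, then the opening, from 0 (shut) to 1 (fully open). A call has 1 to 10 rows; each row is the pose to reach, as a shift and turn from the pose commanded when the call began, along the tool's axes at that moment; what a row does not reach only later rows make up. A row lasts 1/12 s, in which the tool goes at most 41.7 mm and 7.16 degrees, less where a joint would pass 70% of its speed; a pose out of reach is approached as far as the arm can. A call with a gripper value outside its range is refused whole. The fingers move at their own pace and stop on an object; "newtons" is the grip in N (left out, the last holds). Time passes only in rows, so rows that repeat a pose let the fingers close. It gives the time, the measured TCP pose, the force and the opening at its end, in the units of the state.
- get_state(): the state, without advancing time (a new reading comes with each control period).
- read_camera(name): name is "scene" or "top" or "wrist"; returns the picture (480x640x3 uint8, blue, green, red); there is no depth.
- camera_info(name): a dict with "K" (3x3 intrinsics, pixels), "xyz" and "attitude" of the camera in the world. Camera axes: x right, y down, z forward; pixel columns grow to the right and rows downward; lengths in m; the calibration is good to about 2 mm. The wrist camera is an equidistant fisheye: a pixel r from the principal point sees the ray r / f radians off the axis. A picture is of the moment at which its call begins: read the wrist's pose just before it. camera_info takes no time and is no camera call; for the wrist camera it gives the pose at the moment of the call.
- hand_in(): hands the job in, once; it reports no verdict.
Trained networks look in the newest picture that a camera, given by its name, has taken for a name from the list of things; names that differ only in an ending like _2 or _b are one class to them, and where a whole thing is asked for, a point or a joint stands for the part that bears it (a point fixed in the world has none). Each returns a list of dicts, best first, with "p" (0 to 1); they miss things now and then, are a little off and sometimes report something else, mostly with a low value. They report only what shows in the picture. A call takes as long as a camera call.
- silhouettes(camera, label): "pixels" (480x640 bool, what is visible of it) and "box" ([left, top, width, height] in pixels, round what is visible of it).
The state is a dict: "clock": time; "joint_pos": joint angles; "qvel": joint speeds; "tau": joint torques, N m; "tcp_pos": TCP position; "orientation": TCP orientation; "wrist_force": force on the tool from outside, world axes, zero at the start; "ft_torque": the same for the moment, N m; "finger_gap": finger opening in m.
Only numpy, scipy, OpenCV 4.12 (cv2) and the standard library are available. Lean on these libraries where they do the work, as an engineer would, in place of code of your own. Each camera call takes 0.05 s, during which the arm holds its last target. There are 200 camera calls.

### The job

With closed fingertips, push the pump's guard well round to its open side until the plunger cap is fully uncovered, then press the cap right down and let it come right back up, again and again, until the indicator pin stands fully out of its column. Leave the plunger up and the guard open, do not touch the pin or its head, and do not disturb the loose things on the bench.

Things in the scene. Friction and masses are not known exactly. Their poses are not given: they have to be found in the camera images.
- pump_base (a point): the hand pump of the sampling line, screwed to the bench: a grey cast base 245 x 110 x 18 mm that carries, in one row along its x axis, a thin guard pivot post, the plunger and the steel indicator column. This point lies on the bench surface straight under the plunger; x points along the row to the indicator column, y to the left of it, z up. The pivot post stands at x = -70 mm, the column (38 mm across, top 80 mm above the bench, collar 43 mm across) at x = +85 mm
- cap_top (a point): centre of the flat top of the plunger's round black cap, 40 mm across, 14 mm thick; 92 mm above the bench when the plunger is up. It moves with the plunger. Axes as the pump's
- plunger (a joint): plunger stroke in m, straight down: 0 fully up, 0.024 fully down. A spring (about 4 N at the top, 10 N at the bottom, about 2 N more while it lifts the pin, and some oil damping, 60 N per m/s) brings it back up by itself
- guard (a joint): angle in rad of the guard, a 5 mm thick steel arm that turns level about the pivot post and ends in a 52 mm disc: 0 when the disc lies straight over the cap (6 mm above it), growing counter-clockwise seen from above, towards the pump's +y side; stop at 2.0. It stays where it is left (friction 0.05 N m)
- guard_hinge (a point): point on the guard's turning axis at the underside of the guard arm, 98 mm above the bench
- guard_post (a point): the small upright thumb post on the centre of the guard's disc, 14 mm thick, 24 mm high, from 103 to 127 mm above the bench; this point is at its half height, 70 mm from the turning axis. Push it sideways to swing the guard
- pin (a joint): how far the indicator pin is out, in m: 0 when its head sits on the column, 0.040 when fully out. A ratchet lifts it 8 mm (the first stroke 2 to 10 mm) for each full stroke of the plunger, down at least 20 mm and right back up; it stays where it is between strokes. Three to five full strokes are needed from the start; once it is fully out, more strokes do nothing
- pin_top (a point): centre of the top of the indicator pin, a plain steel pin 9 mm thick with a 12 mm head that rises out of the top of the indicator column; 86 mm above the bench when in, 126 mm when fully out
- glass_a: bystander, loose: tasting glass, 62 mm across, 85 mm high, beside the pump. Origin at the centre of its underside
- glass_b: bystander, loose: tasting glass, 62 mm across, 85 mm high. Origin at the centre of its underside
- bung_a: bystander, loose: white tapered barrel bung, 56 mm across, 38 mm high, beside the pump. Origin at the centre of its underside
- bung_b: bystander, loose: white tapered barrel bung, 56 mm across, 38 mm high. Origin at the centre of its underside
- jigger: bystander, loose: small steel measuring cup, 48 mm across, 60 mm high, beside the pump. Origin at the centre of its underside
- sample_bottle: bystander, loose: amber sample bottle, 60 mm across, 170 mm high. Origin at the centre of its underside
- mallet: bystander, loose: wooden bung mallet lying on the bench, 260 mm long, about 40 mm high. Origin under its middle, x along it

How it is judged:
By the outcome, as a careful person would: the job done as asked, in the order asked, and still so for the second after the job is handed in, with the robot touching nothing.
It also fails if it takes over 51 s, if anything falls off the work surface, if the arm or the gripper's body presses on something with over 40 N, if the wrist force passes 120 N, or if a joint passes its speed limit or range.

## Working session

There is one attempt and no reset: what is moved stays moved. The work goes in short steps, Python scripts to look and compute and a tool call to move; the robot and the scene stay as the last step left them, time stands still between calls to the robot, and variables do not carry over. Pictures are saved under pics/ and viewed, about 8 in all and at most 12, crops included, and the job is handed in when it is done.

Besides the shell and the picture viewer there is one more tool, called as a command line: name --argument value ..., lists and objects as JSON in quotes. send_rows: Moves the arm, as the interface text tells. Its arguments: {"type":"object","properties":{"series":{"type":"array"},"newtons":{"type":"number"}},"required":["series"]}

```bash
ls; mkdir -p pics
python3 - <<'E'
from workcell import *
import cv2,numpy as np
s=get_state();print({k:np.round(v,3).tolist() for k,v in s.items()})
for c in("scene","top"):
    im=read_camera(c);cv2.imwrite(f"pics/{c}0.png",im)
    i=camera_info(c);print(c,i)
    for l in("pump_base","cap_top","guard","guard_post","pin_top","glass_a","bung_a","jigger","sample_bottle","mallet"):
        for d in silhouettes(c,l)[:3]:
            m=d["pixels"];ys,xs=np.nonzero(m);print(l,round(d["p"],2),d["box"],xs.mean().round(1) if len(xs) else 0,ys.mean().round(1) if len(xs) else 0,len(xs))
print(get_state()["clock"])
E
```

```text
pics
{'clock': 0.0, 'joint_pos': [1.165, 0.314, 0.045, 1.304, 0.0, 1.431], 'qvel': [0.0, 0.001, -0.001, -0.001, 0.001, -0.0], 'tau': [-0.0, -48.063, 29.853, 0.019, -0.0, -0.0], 'tcp_pos': [0.151, 0.554, 0.23], 'orientation': [-0.0, 0.133, 0.991, -0.001], 'wrist_force': [-0.46, -1.382, -0.394], 'ft_torque': [-0.007, -0.039, 0.019], 'finger_gap': 0.085}
scene {'K': array([[438.0552937 ,   0.        , 322.72911339],
       [  0.        , 438.0552937 , 248.42102511],
       [  0.        ,   0.        ,   1.        ]]), 'xyz': array([0.88730997, 0.36975131, 0.88826416]), 'attitude': array([-0.09309369,  0.3227994 ,  0.90623083, -0.25667059])}
pump_base 0.82 [283.7, 221.4, 115.7, 74.0] 340.0 259.8 4698
guard 0.85 [336.6, 224.4, 44.9, 23.0] 354.9 235.1 651
guard_post 0.81 [333.8, 225.5, 49.0, 23.9] 355.4 235.2 589
glass_a 0.93 [334.3, 288.8, 30.3, 43.1] 346.7 307.6 969
glass_a 0.8 [471.3, 296.5, 44.9, 39.0] 493.2 316.6 1187
bung_a 0.67 [280.4, 206.0, 18.2, 27.6] 288.9 217.6 473
bung_a 0.62 [470.3, 351.8, 27.4, 30.5] 483.9 368.8 714
jigger 0.92 [338.2, 196.4, 16.4, 27.9] 344.8 208.7 442
jigg
[... 443 characters left out ...]
4988,  0.04476603])}
pump_base 0.87 [274.3, 205.9, 78.5, 123.2] 312.9 265.9 5604
cap_top 0.33 [138.9, 315.3, 41.0, 27.9] 157.6 328.1 966
guard 0.81 [294.8, 253.7, 28.5, 49.5] 307.9 274.5 835
guard_post 0.78 [295.7, 252.7, 30.5, 52.9] 308.1 274.4 893
glass_a 0.8 [137.6, 313.4, 43.4, 28.7] 157.5 328.2 980
glass_a 0.6 [244.8, 207.2, 28.1, 31.8] 259.3 222.8 777
bung_a 0.7 [377.4, 241.0, 24.2, 24.9] 389.2 253.0 482
bung_a 0.63 [125.7, 274.1, 26.3, 23.2] 138.2 286.0 585
jigger 0.8 [345.5, 300.5, 22.1, 17.5] 356.8 307.1 420
sample_bottle 0.77 [95.6, 223.5, 51.1, 33.7] 122.3 237.8 1291
mallet 0.55 [496.8, 224.2, 44.4, 120.8] 514.6 273.0 1967
mallet 0.34 [136.3, 313.9, 43.8, 29.2] 157.3 328.3 999
1.1
```

Run:
```python
import cv2,numpy as np
t=cv2.imread("pics/top0.png")[180:350,220:420];s=cv2.imread("pics/scene0.png")[180:350,250:450]
a=cv2.resize(t,None,fx=3.5,fy=3.5,interpolation=cv2.INTER_CUBIC)
b=cv2.resize(s,None,fx=3.5,fy=3.5,interpolation=cv2.INTER_CUBIC)
cv2.imwrite("pics/t1.png",a);cv2.imwrite("pics/s1.png",b)
```

```text
(no output)
```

View pics/t1.png

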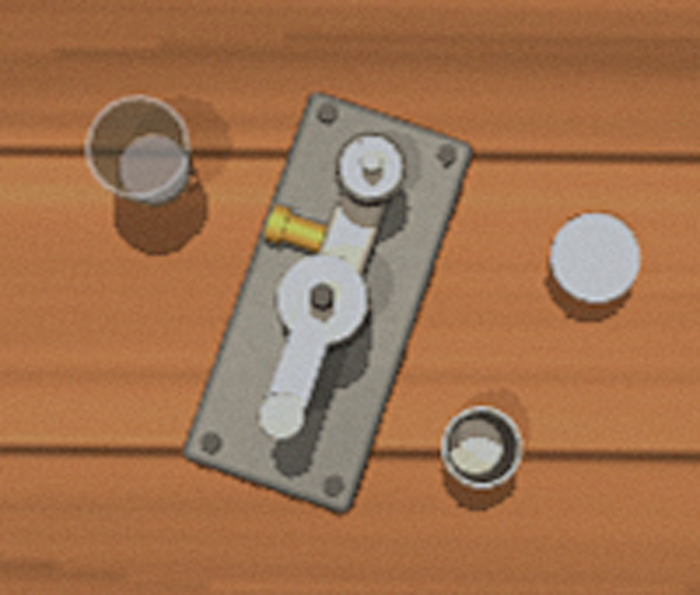

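View pics/s1.png

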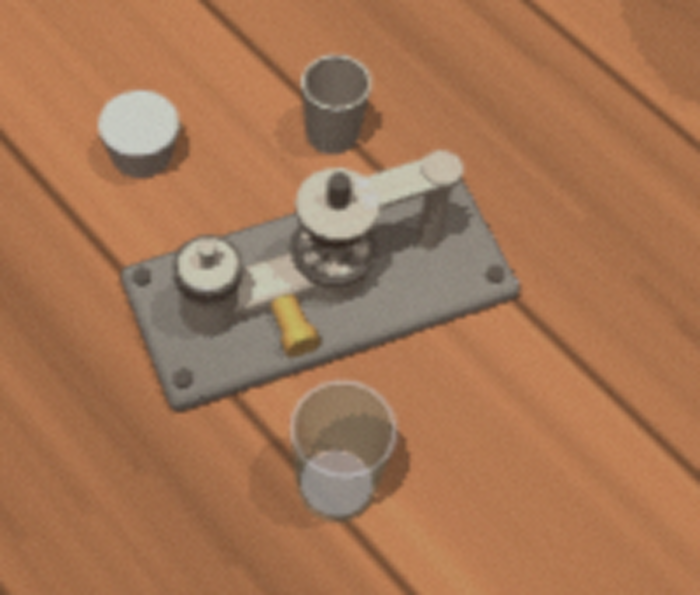

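The top view shows the pivot at crop (282,415), the disc and post over the cap at (321,298), and the column at (370,168). The glass is on the pump's +y side; the bung and jigger are on the -y side. The guard is close to 0. Next I fit the pump pose.

```bash
cat > h.py <<'E'
from workcell import *
import numpy as np
from scipy.spatial.transform import Rotation as R
from scipy.optimize import least_squares
def rot(q): return R.from_quat(q,scalar_first=True)
def proj(c,P):
    i=camera_info(c);p=rot(i["attitude"]).inv().apply(np.atleast_2d(P)-i["xyz"]);u=p@i["K"].T
    return u[:,:2]/u[:,2:]
def back(c,uv,z):
    i=camera_info(c);d=rot(i["attitude"]).apply(np.linalg.solve(i["K"],[*uv,1]));return i["xyz"]+d*(z-i["xyz"][2])/d[2]
def w(pose,x,y,z):
    c,s=np.cos(pose[2]),np.sin(pose[2]);return np.array([pose[0]+c*x-s*y,pose[1]+s*x+c*y,z])
E
python3 - <<'E'
from h import *
T=np.array([(282,415),(370,168),(321,298),(315,92),(472,150),(345,515),(187,458)])/3.5+[220,180]
S=np.array([(441,167),(207,258),(338,203),(178,408),(125,268),(520,292)])/3.5+[250,180]
def pts(v):
    p=v[:3];cx=v[3];g=v[4]
    a=[w(p,-70e-3,0,v[5]),w(p,85e-3,0,.08),w(p,-.07+.07*np.cos(g),.07*np.sin(g),.103)]
    c=[w(p,cx+.1225,.055,.018),w(p,cx+.1225,-.055,.018),w(p,cx-.1225,-.055,.018),w(p,cx-.1225,.055,.018)]
    return np.array(a+c),np.array(a+[c[0],c[1],c[3]])
f=lambda v:np.r_[(proj("top",pts(v)[0])-T).ravel(),(proj("scene",pts(v)[1])-S).ravel()]
c0=back("top",T[2],.1);d=back("top",T[1],.08)-back("top",T[0],.1)
r=least_squares(f,[c0[0],c0[1],np.arctan2(d[1],d[0]),0,0,.105],x_scale=.01,loss="soft_l1")
v=r.x;print("pose",v.round(4));print(f(v).reshape(-1,2).round(1).tolist())
p=v[:3];np.save("pose.npy",v)
for n,a in dict(pivot=w(p,-.07,0,.1),cap=w(p,0,0,.092),col=w(p,.085,0,.08)).items():print(n,a.round(4),np.hypot(*a[:2]).round(3))
for n,uv,z in(("glass",(220+140/3.5,180+148/3.5),.085),("bung",(220+595/3.5,180+258/3.5),.038),("jig",(220+481/3.5,180+448/3.5),.06)):
    q=back("top",uv,z);e=q[:2]-p[:2];c,s=np.cos(p[2]),np.sin(p[2]);print(n,q.round(3),"pump frame",(c*e[0]+s*e[1]).round(3),(-s*e[0]+c*e[1]).round(3))
print(R.from_quat(get_state()["orientation"],scalar_first=True).as_matrix().round(3))
E
```

```text
pose [ 0.5211  0.0066 -0.3241  0.0057  0.0155  0.1028]
[[-0.1, -0.2], [0.3, -0.7], [-0.1, -0.2], [-1.4, -0.8], [0.8, -1.3], [0.5, 0.8], [-2.6, 0.1], [0.5, 0.1], [0.5, 1.0], [0.4, -0.4], [-0.7, -1.1], [-1.2, -1.5], [2.5, -2.1]]
pivot [0.4547 0.0289 0.1   ] 0.456
cap [0.5211 0.0066 0.092 ] 0.521
col [ 0.6016 -0.0205  0.08  ] 0.602
glass [0.61  0.116 0.085] pump frame 0.049 0.132
bung [ 0.553 -0.159  0.038] pump frame 0.083 -0.147
jig [ 0.437 -0.087  0.06 ] pump frame -0.05 -0.116
[[-0.965  0.263  0.   ]
 [ 0.263  0.965  0.   ]
 [-0.     0.    -1.   ]]
```

```bash
cat >> h.py <<'E'
def tool(points,start=None):
    "shift in cm along tool axes from TCP to given world points"
    s=get_state();M=rot(s["orientation"]);t=s["tcp_pos"] if start is None else start
    return (M.inv().apply(np.array(points)-t)*100).round(2)
E
python3 - <<'E'
from h import *
v=np.load("pose.npy");p=v[:3]
print("bottle",back("top",(122,238),.17).round(3))
A=w(p,0,-.045,.20);print(A.round(3),tool([A]))
print("descend",tool([w(p,0,-.045,.110)],A))
a=np.radians([-31,-20,-10,0,10,20,30,40,50,60,70,80,90,93])
P=[w(p,-.07+.074*np.cos(x),.074*np.sin(x),.110) for x in a]
for x,q,l in zip(np.degrees(a),P,tool(P,w(p,0,-.045,.110))):print(round(x),q.round(3),l)
try: print(grip_point_offset)
except Exception as e: print(e)
E
```

```text
bottle [0.563 0.361 0.17 ]
[ 0.507 -0.036  0.2  ] [[-49.84 -47.67   3.13]]
descend [[ 0. -0.  9.]]
-31 [ 0.503 -0.027  0.11 ] [0.62 0.73 0.  ]
-20 [ 0.513 -0.017  0.11 ] [-0.07  1.97  0.  ]
-10 [ 0.52  -0.007  0.11 ] [-0.47  3.19  0.  ]
0 [0.525 0.005 0.11 ] [-0.66  4.47  0.  ]
10 [0.528 0.018 0.11 ] [-0.62  5.76  0.  ]
20 [0.529 0.031 0.11 ] [-0.36  7.02  0.  ]
30 [0.527 0.044 0.11 ] [0.11 8.22 0.  ]
40 [0.524 0.056 0.11 ] [0.79 9.32 0.  ]
50 [0.518 0.067 0.11 ] [ 1.65 10.28  0.  ]
60 [0.51  0.078 0.11 ] [ 2.66 11.08  0.  ]
70 [0.501 0.087 0.11 ] [ 3.79 11.69  0.  ]
80 [0.49  0.094 0.11 ] [ 5.02 12.1   0.  ]
90 [0.478 0.099 0.11 ] [ 6.29 12.29  0.  ]
93 [0.475 0.1   0.11 ] [ 6.68 12.3   0.  ]
0.0187
```

send_rows --series '[-1, -1, 0, 0, 0, 0, 0, -3, -3, 0, 0, 0, 0, 0, -5.5, -5.5, 0, 0, 0, 0, 0, -8.3, -8, 0, 0, 0, 0, 0, -11, -10.6, 0, 0, 0, 0, 0, -13.7, -13.2, 0, 0, 0, 0, 0, -16.4, -15.8, 0, 0, 0, 0, 0, -19.2, -18.4, 0, 0, 0, 0, 0, -22, -21, 0, 0, 0, 0, 0, -24.8, -23.7, 0, 0, 0, 0, 0]' --newtons 30

```text
clock: 1.93
tcp_pos: [0.3287, 0.2596, 0.2316]
orientation: [0.0, 0.132, 0.991, 0.0]
wrist_force: [1.5, -0.1, -0.2]
finger_gap: 0.0001
```

send_rows --series '[-2.7, -2.6, 0, 0, 0, 0, 0, -5.4, -5.2, 0, 0, 0, 0, 0, -8.1, -7.8, 0.3, 0, 0, 0, 0, -10.8, -10.3, 0.8, 0, 0, 0, 0, -13.5, -12.9, 1.3, 0, 0, 0, 0, -16.2, -15.5, 1.8, 0, 0, 0, 0, -19, -18.1, 2.3, 0, 0, 0, 0, -21.7, -20.8, 2.8, 0, 0, 0, 0, -24, -23, 3.1, 0, 0, 0, 0, -25, -24, 3.1, 0, 0, 0, 0]'

```text
clock: 2.77
tcp_pos: [0.508, -0.0397, 0.1995]
orientation: [0.0, 0.134, 0.991, -0.0]
wrist_force: [0.4, 1.0, 0.1]
finger_gap: 0.0003
```

send_rows --series '[0, 0, 2, 0, 0, 0, 0, 0, 0, 5, 0, 0, 0, 0, 0, 0, 7.5, 0, 0, 0, 0, 0, 0, 8.9, 0, 0, 0, 0, 0, 0, 8.9, 0, 0, 0, 0, 0, 0, 8.9, 0, 0, 0, 0]'

```text
clock: 3.27
tcp_pos: [0.5055, -0.0356, 0.111]
orientation: [-0.001, 0.132, 0.991, 0.0]
wrist_force: [1.0, 0.0, 0.0]
finger_gap: 0.0001
```

Run:
```python
from h import *
import cv2
v=np.load("pose.npy");p=v[:3]
s=get_state();print(s["tcp_pos"],s["wrist_force"])
b=cv2.resize(read_camera("scene")[150:320,250:450],None,fx=3,fy=3,interpolation=cv2.INTER_CUBIC)
a=cv2.resize(read_camera("wrist"),None,fx=.62,fy=.62)
b=cv2.resize(b,(400,340));c=np.zeros((340,800,3),np.uint8);c[:b.shape[0],:400]=b;c[:298,400:797]=a[:298]
cv2.imwrite("pics/m2.png",c)
a=np.radians([-31,-20,-10,0,10,20,30,40,50,60,70,80,90,93])
P=[w(p,-.07+.074*np.cos(x),.074*np.sin(x),.110) for x in a]
print(tool(P).tolist())
```

```text
[ 0.5055285  -0.03564225  0.11104598] [1.01780128 0.02933834 0.0107697 ]
[[0.66, 0.71, 0.26], [-0.03, 1.96, 0.27], [-0.43, 3.18, 0.27], [-0.62, 4.46, 0.27], [-0.59, 5.75, 0.27], [-0.33, 7.01, 0.27], [0.15, 8.21, 0.27], [0.83, 9.31, 0.27], [1.68, 10.27, 0.26], [2.69, 11.07, 0.26], [3.83, 11.69, 0.26], [5.05, 12.09, 0.26], [6.33, 12.28, 0.26], [6.72, 12.29, 0.26]]
```

View pics/m2.png

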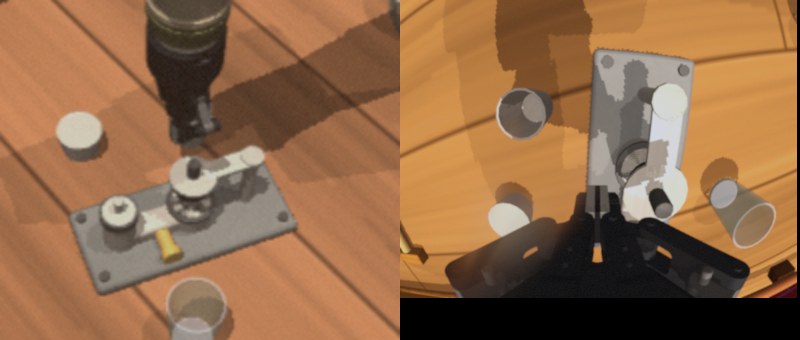

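Scene view: the closed fingers stand just on the -y side of the guard post, at about crop (195,130), with the post at (193,168). Both the column and the glass are clear, so I push along the arc.

send_rows --series '[0.4, 0.7, 0.1, 0, 0, 0, 0, 0.1, 1.4, 0.1, 0, 0, 0, 0, -0.05, 2.0, 0.1, 0, 0, 0, 0, -0.25, 2.6, 0.1, 0, 0, 0, 0, -0.43, 3.2, 0.1, 0, 0, 0, 0, -0.55, 3.85, 0.1, 0, 0, 0, 0, -0.62, 4.5, 0.1, 0, 0, 0, 0, -0.62, 5.1, 0.1, 0, 0, 0, 0, -0.6, 5.75, 0.1, 0, 0, 0, 0, -0.5, 6.4, 0.1, 0, 0, 0, 0]'

```text
clock: 4.2
tcp_pos: [0.528, 0.0248, 0.1101]
orientation: [-0.0, 0.133, 0.991, -0.0]
wrist_force: [-0.2, -1.2, -0.1]
finger_gap: -0.0001
```

send_rows --series '[0.17, 0.6, 0, 0, 0, 0, 0, 0.4, 1.2, 0, 0, 0, 0, 0, 0.65, 1.8, 0, 0, 0, 0, 0, 1.0, 2.4, 0, 0, 0, 0, 0, 1.35, 2.9, 0, 0, 0, 0, 0, 1.75, 3.4, 0, 0, 0, 0, 0, 2.2, 3.9, 0, 0, 0, 0, 0, 2.7, 4.3, 0, 0, 0, 0, 0, 3.2, 4.7, 0, 0, 0, 0, 0, 3.75, 5.0, 0, 0, 0, 0, 0]'

```text
clock: 5.03
tcp_pos: [0.5047, 0.0829, 0.1104]
orientation: [0.0, 0.132, 0.991, 0.0]
wrist_force: [1.8, -0.8, -0.5]
finger_gap: -0.0
```

send_rows --series '[0.58, 0.3, 0, 0, 0, 0, 0, 1.2, 0.5, 0, 0, 0, 0, 0, 1.8, 0.7, 0, 0, 0, 0, 0, 2.4, 0.8, 0, 0, 0, 0, 0, 3.0, 0.9, 0, 0, 0, 0, 0, 3.4, 0.9, 0, 0, 0, 0, 0, 3.4, 0.9, 0, 0, 0, 0, 0]'

```text
clock: 5.62
tcp_pos: [0.4733, 0.1003, 0.1103]
orientation: [-0.0, 0.132, 0.991, 0.0]
wrist_force: [0.1, -0.2, -0.7]
finger_gap: 0.0001
```

Run:
```python
from h import *
import cv2
v=np.load("pose.npy");p=v[:3]
s=get_state();t=s["tcp_pos"];print(t,s["wrist_force"],s["clock"])
e=t[:2]-w(p,-.07,0,0)[:2];print("finger angle",np.degrees(np.arctan2(e[1],e[0])-p[2]),np.hypot(*e))
b=cv2.resize(read_camera("scene")[150:320,250:450],None,fx=2,fy=2,interpolation=cv2.INTER_CUBIC)
a=cv2.resize(read_camera("wrist"),None,fx=.62,fy=.62)
c=np.zeros((340,800,3),np.uint8);c[:,:400]=b;c[:298,400:797]=a[:298]
cv2.imwrite("pics/m3.png",c)
print(tool([t,w(p,-.06,.08,.14),w(p,0,0,.14),w(p,0,0,.097)]))
```

```text
[0.47326943 0.10029782 0.11027978] [ 0.09746136 -0.15245203 -0.6792624 ] 5.6167
finger angle 93.99517545778149 0.0738003372469551
[[ 0.09 -0.    0.01]
 [-1.46  0.54 -2.97]
 [-6.98 -7.79 -2.97]
 [-6.98 -7.79  1.33]]
```

View pics/m3.png

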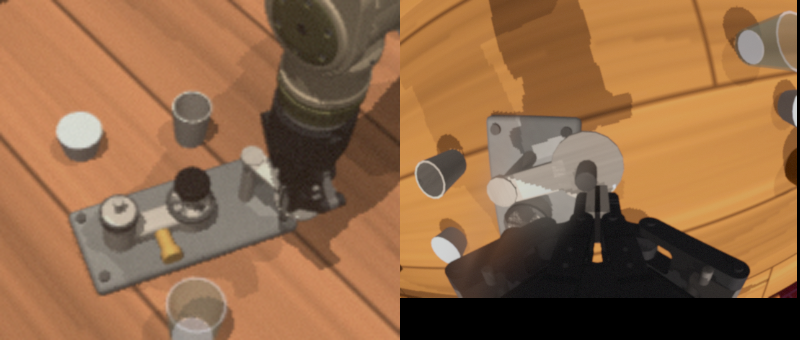

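Guard swung well round (~1.85 rad); the black cap stands uncovered at scene crop (192,182), glass and jigger undisturbed. Moving to above the cap.

send_rows --series '[-0.7, 0.1, 0, 0, 0, 0, 0, -1.4, 0.2, -1, 0, 0, 0, 0, -1.8, 0, -3, 0, 0, 0, 0, -3, -1.5, -3.5, 0, 0, 0, 0, -4.5, -4, -3.5, 0, 0, 0, 0, -6, -6.5, -3.5, 0, 0, 0, 0, -7, -7.8, -3.5, 0, 0, 0, 0, -7, -7.8, -3, 0, 0, 0, 0, -7, -7.8, -3, 0, 0, 0, 0]'

```text
clock: 6.47
tcp_pos: [0.5217, 0.0054, 0.1393]
orientation: [-0.001, 0.134, 0.991, 0.0]
wrist_force: [-0.8, -0.3, 1.0]
finger_gap: 0.0001
```

Run:
```python
from h import *
import cv2
v=np.load("pose.npy");p=v[:3]
for c in("top","scene"):
    im=read_camera(c);cv2.imwrite(f"pics/{c}4.png",im)
    for d in silhouettes(c,"cap_top")[:2]:
        b=d["box"];print(c,d["p"],b,back(c,(b[0]+b[2]/2,b[1]+b[3]/2),.088).round(4))
s=get_state();t=s["tcp_pos"];print(t,s["clock"],tool([w(p,0,0,.097)]), w(p,0,0,.097))
b=cv2.resize(cv2.imread("pics/scene4.png")[150:320,250:450],None,fx=2,fy=2,interpolation=cv2.INTER_CUBIC)
a=cv2.resize(cv2.imread("pics/top4.png")[180:350,220:420],None,fx=2,fy=2,interpolation=cv2.INTER_CUBIC)
cv2.imwrite("pics/m4.png",np.hstack([b,a]))
```

```text
scene 0.77 [337.1, 235.0, 17.1, 18.6] [0.5278 0.0119 0.088 ]
[0.52109637 0.00714861 0.14008169] 6.6667 [[-0.01 -0.06  4.31]] [0.52105008 0.00657824 0.097     ]
```

View pics/m4.png

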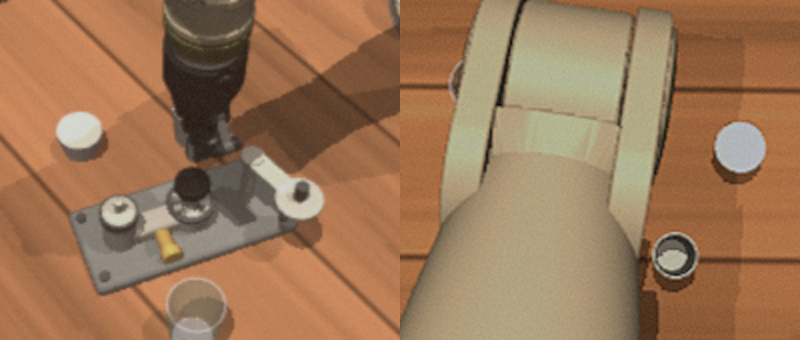

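The guard disc is at crop (298,197), clear of the cap at (192,182), and the fingers hang behind and above it. The cap centre is worth one refinement from this saved picture.

Run:
```python
from h import *
import cv2
from scipy.optimize import minimize
v=np.load("pose.npy");p=v[:3]
th=np.linspace(0,2*np.pi,72)
def box(x,y):
    P=[[x+.02*np.cos(a),y+.02*np.sin(a),z] for a in th for z in(.092,.078)]
    u=proj("scene",P);return np.r_[u.min(0),u.max(0)-u.min(0)]
print("fit pose box",box(*p[:2]).round(1))
im=cv2.imread("pics/scene4.png");g=cv2.cvtColor(im,cv2.COLOR_BGR2GRAY)
m=(g[228:258,330:362]<45).astype(np.uint8);n,l,st,c=cv2.connectedComponentsWithStats(m);print(st[1:]+[330,228,0,0,0])
b=np.array([337.1,235,17.1,18.6])
r=minimize(lambda q:((box(*q)[[0,1]]+box(*q)[[2,3]]/2-b[:2]-b[2:]/2)**2).sum(),p[:2],method="Nelder-Mead",options=dict(xatol=1e-5,fatol=1e-6));print(r.x,box(*r.x).round(1))
# guard disc now
for d in silhouettes("scene","guard")[:1]:print(d["p"],d["box"])
G=w(p,-.07+.07*np.cos(1.88),.07*np.sin(1.88),.103);print(proj("scene",G),"seen",250+298/2,150+197/2)
print(proj("scene",get_state()["tcp_pos"]))
```

```text
fit pose box [337.  232.3  18.7  19. ]
[[348 228   6   2   7]
 [357 228   1   1   1]
 [339 234  16  17 116]
 [344 244   3   2   3]]
[0.52643861 0.0104005 ] [336.3 234.8  18.8  19. ]
0.65 [370.0, 221.9, 41.3, 36.4]
[[398.89070214 249.31997486]] seen 399.0 248.5
[[347.76366313 227.62319206]]
```

send_rows --series '[-0.1, 0, 2, 0, 0, 0, 0, -0.1, 0.1, 4, 0, 0, 0, 0, -0.1, 0.1, 4.8, 0, 0, 0, 0, -0.1, 0.1, 5.3, 0, 0, 0, 0, -0.1, 0.1, 5.8, 0, 0, 0, 0, -0.1, 0.1, 6.2, 0, 0, 0, 0, -0.1, 0.1, 6.6, 0, 0, 0, 0, -0.1, 0.1, 6.9, 0, 0, 0, 0, -0.1, 0.1, 6.9, 0, 0, 0, 0, -0.1, 0.1, 6.9, 0, 0, 0, 0]'

```text
clock: 7.55
tcp_pos: [0.5216, 0.008, 0.0726]
orientation: [-0.001, 0.132, 0.991, 0.0]
wrist_force: [-5.6, 1.9, 10.0]
finger_gap: 0.0001
```

send_rows --series '[0, 0, 0.2, 0, 0, 0, 0, 0, 0, 0.4, 0, 0, 0, 0, 0, 0, 0.5, 0, 0, 0, 0, 0, 0, 0.5, 0, 0, 0, 0]'

```text
clock: 7.88
tcp_pos: [0.5217, 0.008, 0.068]
orientation: [-0.001, 0.132, 0.991, 0.0]
wrist_force: [-5.5, 1.6, 12.1]
finger_gap: -0.0001
```

send_rows --series '[0, 0, 0.12, 0, 0, 0, 0, 0, 0, 0.12, 0, 0, 0, 0]'

```text
clock: 8.05
tcp_pos: [0.5217, 0.008, 0.068]
orientation: [-0.0, 0.132, 0.991, 0.0]
wrist_force: [-10.2, 2.9, 20.8]
finger_gap: 0.0002
```

send_rows --series '[0, 0, -1, 0, 0, 0, 0, 0, 0, -2.2, 0, 0, 0, 0, 0, 0, -3.2, 0, 0, 0, 0, 0, 0, -4, 0, 0, 0, 0, 0, 0, -4, 0, 0, 0, 0, 0, 0, -4, 0, 0, 0, 0, 0, 0, -4, 0, 0, 0, 0, 0, 0, -4, 0, 0, 0, 0, 0, 0, -4, 0, 0, 0, 0, 0, 0, -4, 0, 0, 0, 0]'

```text
clock: 8.88
tcp_pos: [0.5223, 0.007, 0.1045]
orientation: [-0.001, 0.133, 0.991, 0.0]
wrist_force: [0.2, 0.3, 0.4]
finger_gap: -0.0002
```

Run:
```python
from h import *
import cv2
s=get_state();print(s["tcp_pos"],s["wrist_force"],s["clock"])
b=read_camera("scene");cv2.imwrite("pics/scene5.png",b)
a=cv2.imread("pics/scene4.png")
cv2.imwrite("pics/m5.png",np.hstack([cv2.resize(i[205:285,270:370],(400,320),interpolation=cv2.INTER_CUBIC) for i in(a,b)]))
```

```text
[0.52232212 0.00702983 0.10451424] [0.2416105  0.34022417 0.37392175] 8.8833
```

View pics/m5.png

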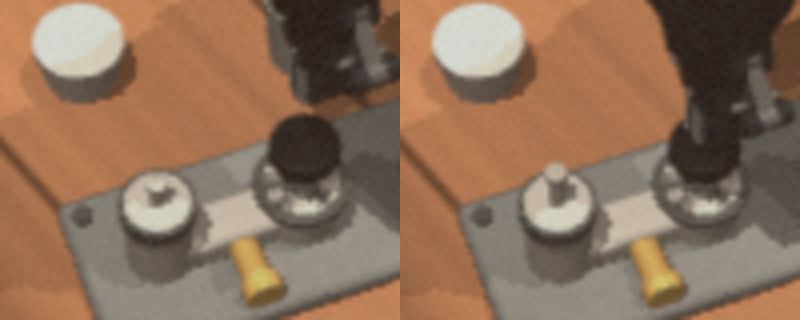

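The pin visibly rose after the first stroke (left before, right after). The bottom stop was felt at z = 0.068 and the cap came fully back up. I repeat the stroke four more times.

send_rows --series '[0, 0, 1.2, 0, 0, 0, 0, 0, 0, 1.9, 0, 0, 0, 0, 0, 0, 2.6, 0, 0, 0, 0, 0, 0, 3.2, 0, 0, 0, 0, 0, 0, 3.7, 0, 0, 0, 0, 0, 0, 3.95, 0, 0, 0, 0, 0, 0, 3.95, 0, 0, 0, 0]'

```text
clock: 9.52
tcp_pos: [0.524, 0.0068, 0.068]
orientation: [0.002, 0.132, 0.991, -0.0]
wrist_force: [-3.0, 1.0, 19.0]
finger_gap: -0.0
```

send_rows --series '[0, 0, -1, 0, 0, 0, 0, 0, 0, -2.2, 0, 0, 0, 0, 0, 0, -3.2, 0, 0, 0, 0, 0, 0, -3.95, 0, 0, 0, 0, 0, 0, -3.95, 0, 0, 0, 0, 0, 0, -3.95, 0, 0, 0, 0, 0, 0, -3.95, 0, 0, 0, 0, 0, 0, -3.95, 0, 0, 0, 0, 0, 0, -3.95, 0, 0, 0, 0, 0, 0, -3.95, 0, 0, 0, 0]'

```text
clock: 10.35
tcp_pos: [0.5223, 0.007, 0.1046]
orientation: [-0.0, 0.133, 0.991, 0.0]
wrist_force: [0.3, -0.1, -0.9]
finger_gap: 0.0
```

send_rows --series '[0, 0, 1.2, 0, 0, 0, 0, 0, 0, 1.9, 0, 0, 0, 0, 0, 0, 2.6, 0, 0, 0, 0, 0, 0, 3.2, 0, 0, 0, 0, 0, 0, 3.7, 0, 0, 0, 0, 0, 0, 3.95, 0, 0, 0, 0, 0, 0, 3.95, 0, 0, 0, 0]'

```text
clock: 10.93
tcp_pos: [0.5239, 0.0068, 0.068]
orientation: [0.002, 0.132, 0.991, -0.0]
wrist_force: [-4.0, 0.5, 18.6]
finger_gap: -0.0
```

send_rows --series '[0, 0, -1, 0, 0, 0, 0, 0, 0, -2.2, 0, 0, 0, 0, 0, 0, -3.2, 0, 0, 0, 0, 0, 0, -3.95, 0, 0, 0, 0, 0, 0, -3.95, 0, 0, 0, 0, 0, 0, -3.95, 0, 0, 0, 0, 0, 0, -3.95, 0, 0, 0, 0, 0, 0, -3.95, 0, 0, 0, 0, 0, 0, -3.95, 0, 0, 0, 0, 0, 0, -3.95, 0, 0, 0, 0]'

```text
clock: 11.77
tcp_pos: [0.5223, 0.007, 0.1045]
orientation: [-0.001, 0.133, 0.991, 0.0]
wrist_force: [-0.0, 0.2, 0.0]
finger_gap: -0.0004
```

send_rows --series '[0, 0, 1.2, 0, 0, 0, 0, 0, 0, 1.9, 0, 0, 0, 0, 0, 0, 2.6, 0, 0, 0, 0, 0, 0, 3.2, 0, 0, 0, 0, 0, 0, 3.7, 0, 0, 0, 0, 0, 0, 3.95, 0, 0, 0, 0, 0, 0, 3.95, 0, 0, 0, 0]'

```text
clock: 12.35
tcp_pos: [0.5239, 0.0068, 0.068]
orientation: [0.002, 0.132, 0.991, -0.0]
wrist_force: [-3.7, 0.3, 17.9]
finger_gap: -0.0003
```

send_rows --series '[0, 0, -1, 0, 0, 0, 0, 0, 0, -2.2, 0, 0, 0, 0, 0, 0, -3.2, 0, 0, 0, 0, 0, 0, -3.95, 0, 0, 0, 0, 0, 0, -3.95, 0, 0, 0, 0, 0, 0, -3.95, 0, 0, 0, 0, 0, 0, -3.95, 0, 0, 0, 0, 0, 0, -3.95, 0, 0, 0, 0, 0, 0, -3.95, 0, 0, 0, 0, 0, 0, -3.95, 0, 0, 0, 0]'

```text
clock: 13.18
tcp_pos: [0.5224, 0.007, 0.1046]
orientation: [-0.0, 0.133, 0.991, 0.0]
wrist_force: [-0.3, 0.5, 0.1]
finger_gap: -0.0004
```

Run:
```python
from h import *
import cv2
v=np.load("pose.npy");p=v[:3]
s=get_state();print(s["tcp_pos"],s["wrist_force"],s["clock"])
b=read_camera("scene");cv2.imwrite("pics/scene6.png",b)
a=b[160:320,270:430];x,y=270,205
cv2.imwrite("pics/m6.png",np.hstack([cv2.resize(i,(400,320),interpolation=cv2.INTER_CUBIC) for i in(b[205:285,270:370],b[160:320,250:450])]))
for h in(.086,.118,.126):print(h,(proj("scene",w(p,.085,0,h))-[x,y])*4)
```

```text
[0.52235431 0.00702364 0.10455055] [-0.34330273  0.48451517  0.10765343] 13.1833
0.086 [[158.15273743 193.22815484]]
0.118 [[156.7587337  161.41238953]]
0.126 [[156.39708599 153.15839527]]
```

View pics/m6.png

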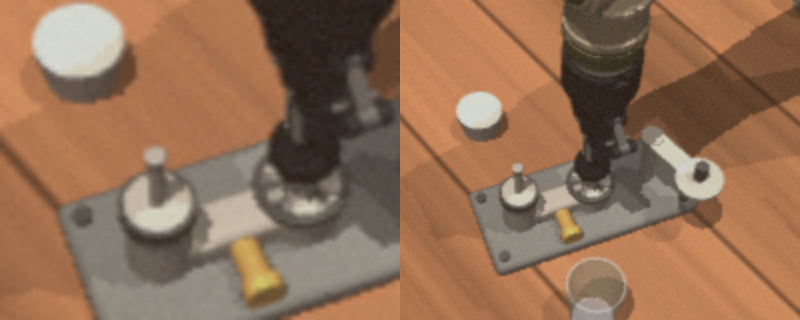

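The pin head is now at about (154,154); fully out projects to row 153. Extra strokes do nothing once it's out, so I do two more and compare.

send_rows --series '[0, 0, 1.2, 0, 0, 0, 0, 0, 0, 1.9, 0, 0, 0, 0, 0, 0, 2.6, 0, 0, 0, 0, 0, 0, 3.2, 0, 0, 0, 0, 0, 0, 3.7, 0, 0, 0, 0, 0, 0, 3.95, 0, 0, 0, 0, 0, 0, 3.95, 0, 0, 0, 0]'

```text
clock: 13.82
tcp_pos: [0.524, 0.0068, 0.068]
orientation: [0.002, 0.132, 0.991, -0.0]
wrist_force: [-5.0, 0.6, 17.9]
finger_gap: -0.0001
```

send_rows --series '[0, 0, -1, 0, 0, 0, 0, 0, 0, -2.2, 0, 0, 0, 0, 0, 0, -3.2, 0, 0, 0, 0, 0, 0, -3.95, 0, 0, 0, 0, 0, 0, -3.95, 0, 0, 0, 0, 0, 0, -3.95, 0, 0, 0, 0, 0, 0, -3.95, 0, 0, 0, 0, 0, 0, -3.95, 0, 0, 0, 0, 0, 0, -3.95, 0, 0, 0, 0, 0, 0, -3.95, 0, 0, 0, 0]'

```text
clock: 14.65
tcp_pos: [0.5223, 0.007, 0.1046]
orientation: [-0.0, 0.133, 0.991, 0.0]
wrist_force: [0.9, -0.3, 0.6]
finger_gap: -0.0003
```

```bash
python3 -c "
from h import *
import cv2
cv2.imwrite('pics/scene7.png',read_camera('scene'))"
```

send_rows --series '[0, 0, 1.2, 0, 0, 0, 0, 0, 0, 1.9, 0, 0, 0, 0, 0, 0, 2.6, 0, 0, 0, 0, 0, 0, 3.2, 0, 0, 0, 0, 0, 0, 3.7, 0, 0, 0, 0, 0, 0, 3.95, 0, 0, 0, 0, 0, 0, 3.95, 0, 0, 0, 0]'

```text
clock: 15.28
tcp_pos: [0.524, 0.0068, 0.068]
orientation: [0.002, 0.132, 0.991, -0.0]
wrist_force: [-3.5, -1.0, 18.4]
finger_gap: -0.0001
```

send_rows --series '[0, 0, -1, 0, 0, 0, 0, 0, 0, -2.2, 0, 0, 0, 0, 0, 0, -3.2, 0, 0, 0, 0, 0, 0, -4.5, 0, 0, 0, 0, 0, 0, -6.5, 0, 0, 0, 0, 0, 0, -9, 0, 0, 0, 0, 0, 0, -12, 0, 0, 0, 0, 0, 0, -14, 0, 0, 0, 0, 0, 0, -14, 0, 0, 0, 0, 0, 0, -14, 0, 0, 0, 0]'

```text
clock: 16.12
tcp_pos: [0.5235, 0.0069, 0.2067]
orientation: [0.001, 0.133, 0.991, 0.0]
wrist_force: [0.2, -0.1, -0.2]
finger_gap: -0.0001
```

Run:
```python
from h import *
import cv2
v=np.load("pose.npy");p=v[:3]
s=get_state();print(s["tcp_pos"],s["wrist_force"],s["clock"])
cv2.imwrite("pics/scene8.png",read_camera("scene"))
r=[]
for n in(4,5,6,7,8):
    g=cv2.imread(f"pics/scene{n}.png")[225:275,290:330];r.append(cv2.resize(g,(160,200),interpolation=cv2.INTER_CUBIC))
full=cv2.imread("pics/scene8.png")[130:390,150:550]
c=np.zeros((600,800,3),np.uint8);c[:200]=np.hstack(r);c[200:]=cv2.resize(full,(616,400)) [:, :] if 0 else np.pad(cv2.resize(full,(616,400)),((0,0),(0,184),(0,0)))
cv2.imwrite("pics/m8.png",c)
u=proj("scene",[w(p,.085,0,h) for h in(.086,.118,.126)]);print((u-[290,225])*4)
T=cv2.imread("pics/scene4.png",0)
for n in(5,6,7,8):print(n,np.abs(cv2.imread(f"pics/scene{n}.png",0)[235:262,300:318].astype(int)-cv2.imread("pics/scene8.png",0)[235:262,300:318]).mean().round(2))
```

```text
[0.52350117 0.00685353 0.20674422] [ 0.24075238 -0.11981834 -0.20607802] 16.1167
[[ 78.15273743 113.22815484]
 [ 76.7587337   81.41238953]
 [ 76.39708599  73.15839527]]
5 8.56
6 2.44
7 2.46
8 0.0
```

View pics/m8.png

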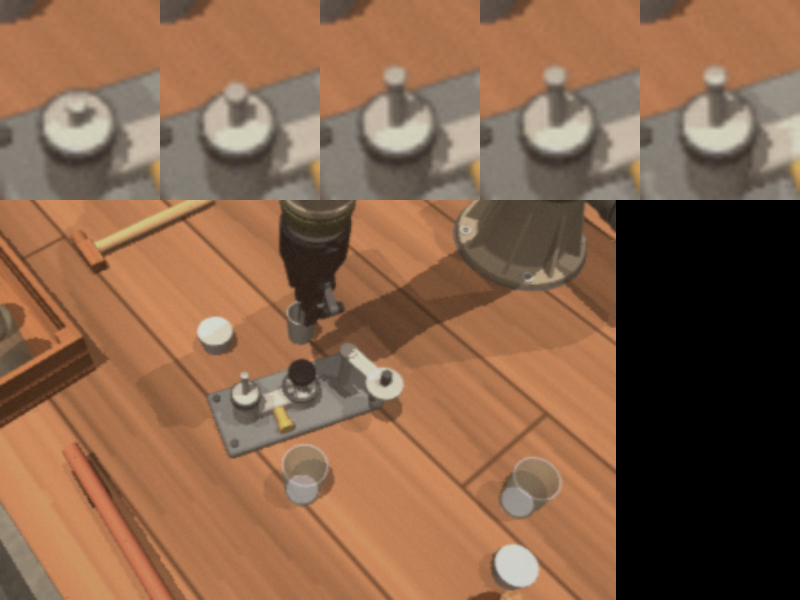

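The pin is unchanged over the last three pictures, with its head at row ~73 where fully out is predicted. The cap is up, the guard is open, and the loose things stand where they were. The tool is clear at z = 0.207.

```bash
python3 -c "
from workcell import *
print(hand_in())"
```

```text
the job is handed in; nothing more can be done
None
```

I swung the guard round to about 1.85 rad by pushing its thumb post with the closed fingertips. I then pressed the cap down six times, letting it come right back up each time, and handed the job in at about 16 s of the 51 s.

**Strokes:** every press ended at the bottom stop, with the tip at z = 0.068 and about 18–23 N on the wrist.

**Pin:** the pin looked the same after strokes 4, 5 and 6, and its head was where a fully-out pin should appear (126 mm). The last two strokes therefore added nothing.

**Last picture:** the plunger is up, the guard is open, the nearby loose things look undisturbed, and the tool is clear at z = 0.207. The fingers never went near the pin.

**One disagreement:** the trained network put the cap about 5 mm from my fitted pump position. I pressed close to the fitted position, and every stroke ran its full length.

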